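# Lock the wire-spool axle with a linchpin

## Task

Take the red-headed linchpin out of its holder and push it gently, fully home, down through the cross hole at the free end of the wire-spool axle, with its ring still open and pointing past the axle's end. Then swing the ring down over the axle's end until it is fully closed, so the pin cannot come out, and let go. The axle has a few millimetres of end play, so feel for the hole without forcing anything, and leave the jar, pliers and bead dish where they are.

Things in the scene. Friction and masses are not known exactly. Their poses are not given: they have to be found in the camera images.
- stand: Fixed dark steel stand carrying two black-flanged wire spools (64 mm across) on a level aluminium axle. Origin on the table straight below point hole; +y runs along the axle to its free end, z up. The axle ends in a bar 20 wide (x), 28 long (y), 16 mm high, its top 90 mm above the table. Base 12 mm high.
- hole (a point): Fixed point on the stand, at the bar's top (90 mm up), axes as stand: the cross hole's centre with the axle at mid play. The true hole lies up to 8 mm either way along y, which this point does not show: find it by feel or sight. In x it is exact. Hole: upright, right through, 9.5 mm wide, mouth chamfered 1.5 mm, 14 mm from the bar's end. Sliding the axle takes 18 N.
- flange (a point): Centre of the outer face of the spool flange nearest the hole, 44 mm from point hole on the stand's -y side; the flange (32 mm radius) rises 24 mm above the bar's top. Axes as stand.
- holder: Fixed grey pin holder: foot 70 x 60 x 6 mm and a square post 22 x 22 mm, top 42 mm above the table, holding the pin upright in a 10.5 mm hole, 36 mm deep. Origin on the table below the hole, z up.
- linchpin: Linchpin, about 110 g. Origin on the shank's axis at the shoulder's underside, z up. Below: shank 8 mm wide, 36 long, tapered tip. Above: shoulder plate 22 (x) x 24 (y) x 6 mm, then the red head to grip, 12 (x) x 16 (y) mm, 6 to 34 mm above the origin. In the hole its +y must point along the stand's +y. Home: shoulder flat on the bar's top, origin at the height of point hole.
- ring (a joint): Angle of the brass ring, rad. Hinge along the pin's x at y = 8, z = 5 mm. 0 = closed at its stop (ring hangs beside the shank, crossbar under the bar), 1.57 = ring level towards the pin's +y, 1.9 = fully open; it starts between 1.0 and 1.4. The stiff hinge stays where left and turns under about 0.08 N m (2 to 4 N on the tab).
- tab (a point): Outer end of the ring's thumb tab, upper face. Ring of 5 mm wire, 25 mm wide inside, crossbar 30 mm from the hinge. The tab (16 x 4 mm, 30 long) stands square on the crossbar: up when the ring is level; level when closed, upper face 23 mm below the pin's origin, 10 to 40 mm out on the pin's +y side. Pushing it straight down 40 mm out shuts the ring.
- jar: Bystander: green glass bead jar with a white cap, 52 mm across, 60 mm high; origin at the centre of its underside.
- pliers: Bystander: small pliers with yellow and black handles lying on the table, 125 mm long along their y, 35 mm wide, 14 mm high; origin near the middle, on the table.
- bead_dish: Bystander: white three-part bead dish 70 x 100 x 22 mm; origin at the centre of its underside.
There are look-alikes about, which are no part of the job. What is meant by the linchpin is not black or orange, and is the larger of those in its own colour.

How it is judged:
By the outcome, as a careful person would: the job done as asked, in the order asked, and still so for the second after the job is handed in, with the robot touching nothing.
It also fails if it takes over 64 s, if anything falls off the work surface, if the arm or the gripper's body presses on something with over 40 N, if the wrist force passes 120 N, or if a joint passes its speed limit or range.

## Robot

A 7-joint arm with a two-finger parallel gripper is mounted at the origin on the work surface. World frame = base frame: x ahead of the robot, y to its left, z up, the work surface at z = 0. Lengths are in m, angles in rad, forces in N, time in s.
With the tool pointing down it reaches from about 0.425 to 0.875 m from the base axis. Payload 4.7 kg.
Tool frame: the origin (TCP) lies midway between the tips of the shut fingers; the grasp point (between the pads) lies ctrl.grasp_offset behind it (ctrl.grasp_offset is the distance from the TCP to the grasp point, in m); z points along the fingers, y is the line along which they close (so a half turn about z gives the same grasp; the last joint's range is limited). The gripper opens to 87 mm and grips with 3 to 60 N. Pads are 19 mm wide; open, the fingers measure 117 mm over their backs; the gripper's body (75 mm by 190 mm) begins 51 mm behind the grasp point.
Start: joints at [-1.213, 0.321, -0.07, 1.45, 0.023, 1.371, -0.057], TCP at [0.219, 0.612, 0.223] pointing down, gripper open.
Joint ranges: [-2.86, 2.86], [-0.3, 2.09], [-1.38, 1.24], [0.06, 2.45], [-1.56, 4.7], [0.09, 2.05], [-2.69, 2.69]. Speed limits (rad/s): [2.57, 2.57, 3.14, 3.14, 3.14, 3.14, 3.14].

## Interface

Orientations are given as a rotation vector (axis times angle).
In Python, from bench import ctrl gives the robot as it stands. The module is installed in compiled form; this text tells all that it offers.
- The arm moves only by the tool jog_arm, never from a script. Its argument "moves" is one flat list of numbers, 7 for each row, row after row: the shift along the tool's x, y, z in units of 30 cm (1.0 is 30 cm), then the turn, a rotation vector about the tool's x, y, z in units of 60 degrees (1.0 is 60 degrees), then the gripper's target within -1 to 1 (fully open at 1, half-way at 0, shut at -1). In form: [x, y, z, wx, wy, wz, fingers, x, y, z, wx, wy, wz, fingers, ...]. A call has exactly 8 rows; each row is the pose to reach, as a shift and turn from the pose commanded when the call began, along the tool's axes at that moment; what a row does not reach only later rows make up. A row lasts 1/8 s, in which the tool goes at most 62.5 mm and 10.7 degrees, less where a joint would pass 70% of its speed; a pose out of reach is approached as far as the arm can. A call with a number of a shift or a turn outside -1 to 1 is refused whole. A call with a gripper value outside its range is refused whole. The fingers move at their own pace and stop on an object; "newtons" is the grip in N (left out, the last holds). Time passes only in rows, so rows that repeat a pose let the fingers close, or fill a call up. It gives the time, the measured TCP pose, the force, the opening and the grip force at its end, in the units of the state.
- ctrl.get_state(): the state, without advancing time (a new reading comes with each control period).
- ctrl.get_image(name): name is "side" or "top" or "wrist"; returns a dict with "pixels" (384x512x3 uint8, red, green, blue), "fx", "fy", "cx", "cy" (pixels), "xyz" and "rotation" of the camera in the world; the wrist camera has in their place "tool_from_camera" (4x4, takes a point from camera to tool coordinates, whose origin is the TCP and whose axes are the flange's). Camera axes: x right, y up, looking along -z (the intrinsics and any distortion apply to the point x, -y, -z); pixel columns grow to the right and rows downward; lengths in m; the calibration is good to about 2 mm. A picture is of the moment at which its call begins: read the wrist's pose just before it. There is no depth.
- ctrl.close_job(): hands the job in; it is judged then, once.
The state is a dict: "time": time; "joint_positions": joint angles; "qd": joint speeds; "joint_torque": joint torques, N m; "position": TCP position; "tool_rot": TCP orientation; "ft_force": force on the tool from outside, world axes, zero at the start; "torque": the same for the moment, N m; "grip_width": opening from 0.0 (shut) to 1.0 (fully open); "grip_force": force on a finger pad.
Only numpy, scipy, OpenCV 4.12 (cv2) and the standard library are available. Lean on these libraries where they do the work, as an engineer would, in place of code of your own. Each camera call takes 0.05 s, during which the arm holds its last target. There are 200 camera calls.

## Working session

There is one attempt and no reset: what is moved stays moved. The work goes in short steps, Python scripts to look and compute and a tool call to move; the robot and the scene stay as the last step left them, time stands still between calls to the robot, and variables do not carry over. Pictures are saved under pics/ and viewed, at most 10 in all, crops included, and the job is handed in when it is done.

Besides the shell and the picture viewer there is one more tool, called after "Request:" as a command line: name --argument value ..., lists and objects as JSON in quotes. jog_arm: Moves the arm, as the interface text tells. Its arguments: {"type":"object","properties":{"moves":{"type":"array"},"newtons":{"type":"number"}},"required":["moves"]}

```bash
mkdir -p pics
python3 - <<'E'
from bench import ctrl
import cv2,numpy as np
print(ctrl.get_state(), ctrl.grasp_offset)
for n in ("side","top","wrist"):
    d=ctrl.get_image(n); np.savez(f"pics/{n}0.npz",**d)
    cv2.imwrite(f"pics/{n}0.png",cv2.resize(d["pixels"][:,:,::-1],(800,600),interpolation=cv2.INTER_CUBIC))
    print(n,{k:v for k,v in d.items() if k!="pixels"})
E
```

```text
{'time': 0.0, 'joint_positions': array([-1.21291658,  0.32182613, -0.07004507,  1.45168916,  0.02259046,
        1.37079033, -0.05691453]), 'qd': array([-0.00078893, -0.00024061, -0.00036374, -0.00129099, -0.00063945,
       -0.00066733,  0.00021474]), 'joint_torque': array([ 1.71232268e-04, -4.91296613e+01, -4.03988706e-01, -3.12518191e+01,
       -6.39714953e-02,  4.39231354e-02,  1.63482664e-04]), 'position': array([0.21896028, 0.61141663, 0.22145206]), 'tool_rot': array([-5.37349247e-01, -3.09506302e+00,  3.00506842e-03]), 'ft_force': array([-0.18968678,  0.19629478, -0.09412962]), 'torque': array([-0.01210674, -0.01198305, -0.03708073]), 'grip_force': 0.0, 'grip_width': 0.9989246980261532} 0.0187
side {'fx': 449.78571552244887, 'fy': 449.78571552244887, 'cx': 253.85728473765772, 'cy': 196.24283465263906, 'xyz': array([0.46939173, 0.68584732, 0.72410774]), 'rotation': array([ 0.0527785 , -1.1558322 , -2.80162885])}
top {'fx': 485.07523715543084, 'fy': 485.07523715543084, 'cx': 262.418877275774, 'cy': 193.30000003185648, 'xyz': array([0.39643331, 0.05291276, 1.14167525]), 'rotation': array([ 0.13565956, -0.1044573 , -1.59276659])}
wrist {'fx': 307.3408163529612, 'fy': 307.3408163529612, 'cx': 257.7908185510332, 'cy': 188.69979437584, 'tool_from_camera': array([[ 1.10691455e-03,  9.64858645e-01,  2.62767141e-01,
         7.10154254e-02],
       [ 9.99999362e-01, -1.12670693e-03, -7.53554017e-05,
         1.00855643e-03],
       [ 2.23354248e-04,  2.62767057e-01, -9.64859277e-01,
        -1.62069286e-01],
       [ 0.00000000e+00,  0.00000000e+00,  0.00000000e+00,
         1.00000000e+00]])}
```

View pics/top0.png

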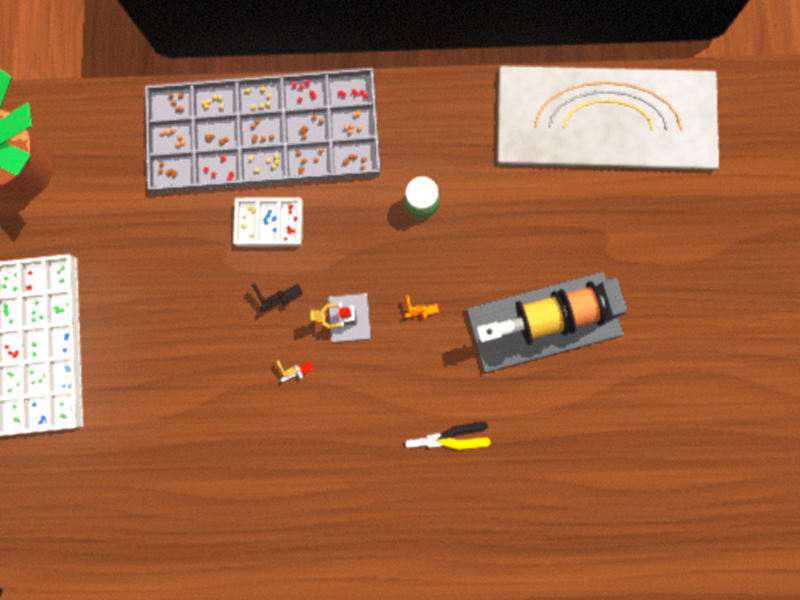

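View pics/side0.png

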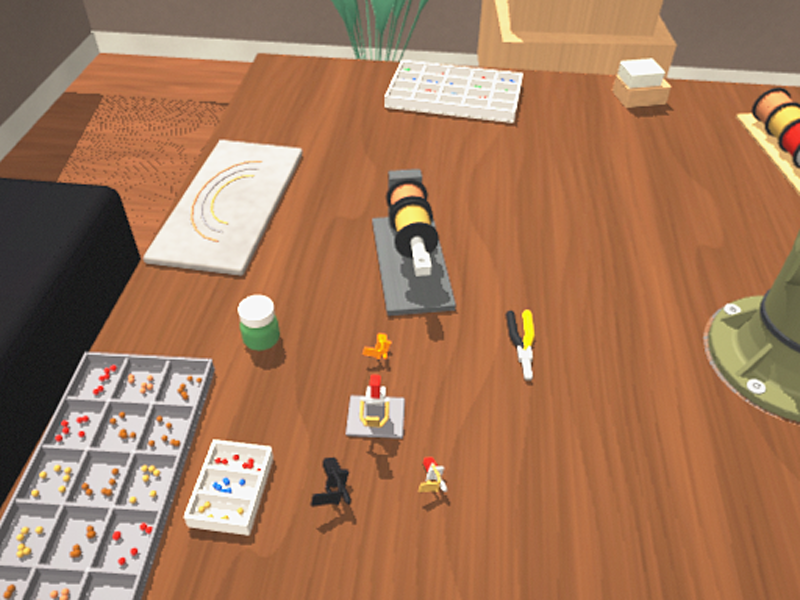

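The top view shows the red linchpin in its grey holder near (345,313) and the stand's bar end near (488,331). The side view has them at (375,400) and (422,262). The ring points left in the top view (+y world). Next I'll enlarge all four spots.

```bash
cat > h.py <<'E'
import numpy as np,cv2
from scipy.spatial.transform import Rotation as R
def cam(n,f=None):
    d=dict(np.load(f or f"pics/{n}0.npz"))
    return d
def ray(d,u,v,T=None):
    c=np.array([(u-d["cx"])/d["fx"],-(v-d["cy"])/d["fy"],-1.])
    if T is None: return d["xyz"],R.from_rotvec(d["rotation"]).apply(c)
    return T[:3,3],T[:3,:3]@c
def onz(d,u,v,z,T=None):
    o,r=ray(d,u,v,T); return o+r*(z-o[2])/r[2]
def proj(d,p,T=None):
    if T is None: q=R.from_rotvec(d["rotation"]).inv().apply(np.array(p)-d["xyz"])
    else: q=T[:3,:3].T@(np.array(p)-T[:3,3])
    return d["cx"]+d["fx"]*q[0]/-q[2], d["cy"]-d["fy"]*q[1]/-q[2]
def crop(d,u0,v0,w,h,k): return cv2.resize(d["pixels"][v0:v0+h,u0:u0+w,::-1],(w*k,h*k),interpolation=cv2.INTER_CUBIC)
E
python3 - <<'E'
from h import *
t,s=cam("top"),cam("side")
im=np.vstack([np.hstack([crop(t,185,170,66,50,6),crop(t,290,170,66,50,6)]),np.hstack([crop(s,205,230,66,50,6),crop(s,235,140,66,50,6)])])
print(im.shape);cv2.imwrite("pics/c1.png",im)
E
```

```text
(600, 792, 3)
```

View pics/c1.png

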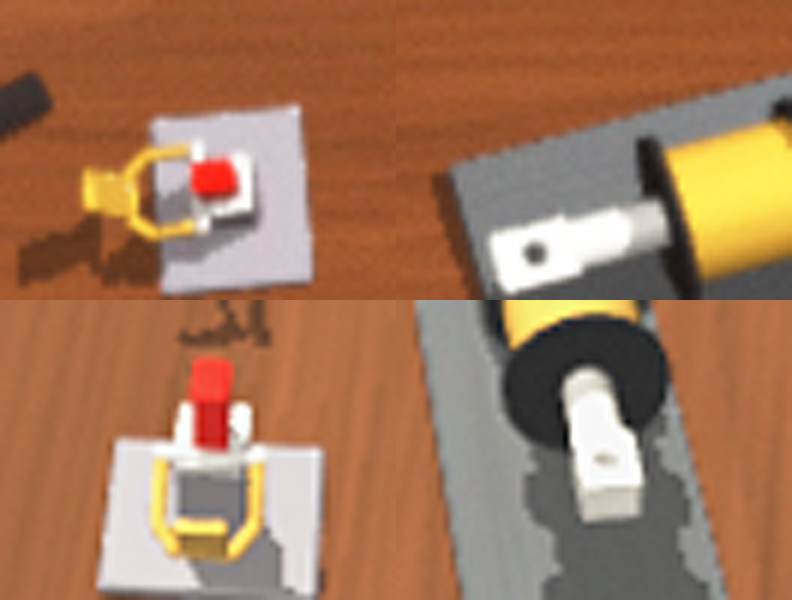

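The crop shows:
- **Head top:** about (214,177) in the top crop and (211,377) in the side crop.
- **Bar hole:** (535,253) top and (607,458) side.
- **Holder foot corners (top):** (150,120), (298,107), (313,280), (162,295).

Run:
```python
from h import *
t,s=cam("top"),cam("side")
T=lambda x,y:(185+x/6-.4,170+y/6-.4)
T2=lambda x,y:(290+(x-396)/6-.4,170+y/6-.4)
S=lambda x,y:(205+x/6-.4,230+(y-300)/6-.4)
S2=lambda x,y:(235+(x-396)/6-.4,140+(y-300)/6-.4)
def tri(a,b):
    (o1,r1),(o2,r2)=ray(t,*a),ray(s,*b)
    k=np.linalg.lstsq(np.c_[r1,-r2],o2-o1,rcond=None)[0]
    p,q=o1+k[0]*r1,o2+k[1]*r2; return (p+q)/2,np.linalg.norm(p-q)
print("hole",onz(t,*T2(535,253),.090),onz(s,*S2(607,458),.090),tri(T2(535,253),S2(607,458)))
print("head",onz(t,*T(214,177),.076),onz(s,*S(211,377),.076),tri(T(214,177),S(211,377)))
c=np.array([onz(t,*T(*p),.006)[:2] for p in [(150,120),(298,107),(313,280),(162,295)]])
print("foot",c,c.mean(0),[np.linalg.norm(c[i]-c[i-1]) for i in range(4)])
c=np.array([onz(s,*S(*p),.006)[:2] for p in [(117,438),(323,448),(318,597),(98,590)]])
print("foot side",c,c.mean(0),[np.linalg.norm(c[i]-c[i-1]) for i in range(4)])
a,b=onz(t,*T2(455,165),.012),onz(t,*T2(792,72),.012)
d=a-b;print("stand yaw y-axis",d,np.degrees(np.arctan2(d[1],d[0])))
a,b=onz(s,*S2(416,310),.012),onz(s,*S2(463,595),.012)
d=b-a;print("side",np.degrees(np.arctan2(d[1],d[0])))
# bar edges
for p in [(490,237),(578,218),(502,292),(584,275)]: print(onz(t,*T2(*p),.09))
# ring crossbar/tab
print(tri(T(100,190),S(203,540)))
st=R.from_rotvec([-5.37349247e-01, -3.09506302e+00,  3.00506842e-03]);print(st.as_matrix())
```

```text
hole [ 0.51457653 -0.03674392  0.09      ] [ 0.51247803 -0.03518272  0.09      ] (array([ 0.51363767, -0.0367954 ,  0.08874489]), np.float64(0.002148103515775804))
head [0.54983834 0.16611217 0.076     ] [0.54905005 0.16802304 0.076     ] (array([0.54971657, 0.16633284, 0.07395415]), np.float64(0.0008242775804750492))
foot [[0.583407   0.19871312]
 [0.58702238 0.13992081]
 [0.51804717 0.13505579]
 [0.51367793 0.19449335]] [0.55053862 0.16704577] [np.float64(0.06985662866457903), np.float64(0.05890336688489737), np.float64(0.06914656284907104), np.float64(0.05959793403758883)]
foot side [[0.58517052 0.14170704]
 [0.51657141 0.13742261]
 [0.51177032 0.19630177]
 [0.58139296 0.2021828 ]] [0.5487263  0.16940356] [np.float64(0.060593629122517964), np.float64(0.06873277791073462), np.float64(0.05907457705496279), np.float64(0.06987058540692864)]
stand yaw y-axis [-0.03331623  0.13336165  0.        ] 104.0264649825648
side 103.89854054261647
[ 0.5208442  -0.02067191  0.09      ]
[ 0.52694667 -0.0528315   0.09      ]
[ 0.5006967  -0.02426392  0.09      ]
[ 0.50610368 -0.05413181  0.09      ]
(array([0.54751151, 0.211887  , 0.05286405]), np.float64(0.0036570749239668845))
[[-9.41479649e-01  3.37069378e-01 -5.52464139e-04]
 [ 3.37069815e-01  9.41477845e-01 -1.84592851e-03]
 [-1.02073228e-04 -1.92412311e-03 -9.99998144e-01]]
```

```bash
cat >> h.py <<'E'
def plan(x,y,z,yaw):
    """shift/turn in move units to TCP x,y,z, tool x at world yaw deg, tool z down"""
    from bench import ctrl
    s=ctrl.get_state(); A=R.from_rotvec(s["tool_rot"])
    c,k=np.cos(np.radians(yaw)),np.sin(np.radians(yaw))
    B=R.from_matrix(np.array([[c,k,0],[k,-c,0],[0,0,-1.]]))
    print("t",round(s["time"],2),"pos",s["position"].round(4),"yaw",np.degrees(np.arctan2(A.as_matrix()[1,0],A.as_matrix()[0,0])).round(2),"F",s["ft_force"].round(1))
    print("shift",(A.inv().apply(np.array([x,y,z])-s["position"])/.3).round(4),"turn",((A.inv()*B).as_rotvec()/np.radians(60)).round(4))
E
python3 -c "
from h import *
plan(.550,.167,.13,93.8)"
```

```text
t 0.15 pos [0.219  0.6116 0.2217] yaw 160.31 F [-0.3 -0.4  0.2]
shift [-1.5382 -1.023   0.3073] turn [-1.2000e-03  8.0000e-04  1.1084e+00]
```

Request:
jog_arm --moves '[-0.1,-0.066,0.02,0,0,0.08,0.15,-0.25,-0.166,0.04,0,0,0.2,0.15,-0.42,-0.28,0.07,0,0,0.32,0.15,-0.59,-0.39,0.1,0,0,0.44,0.15,-0.74,-0.49,0.12,0,0,0.54,0.15,-0.86,-0.572,0.14,0,0,0.62,0.15,-0.923,-0.614,0.15,0,0,0.665,0.15,-0.923,-0.614,0.15,0,0,0.665,0.15]'

```text
time: 1.15
position: [0.4183, 0.3444, 0.1774]
tool_rot: [-1.564, -2.724, 0.0]
ft_force: [-0.9, 0.6, 1.2]
grip_width: 0.573
grip_force: 0.0
```

```bash
python3 -c "
from h import *
plan(.550,.167,.13,93.8)"
```

```text
t 1.15 pos [0.4183 0.3444 0.1774] yaw 120.29 F [-0.9  0.6  1.2]
shift [-0.7322  0.081   0.1579] turn [-3.000e-04  0.000e+00  4.415e-01]
```

Request:
jog_arm --moves '[-0.1,0.011,0.02,0,0,0.06,0.15,-0.25,0.028,0.05,0,0,0.15,0.15,-0.4,0.044,0.09,0,0,0.25,0.15,-0.55,0.06,0.12,0,0,0.34,0.15,-0.67,0.074,0.145,0,0,0.41,0.15,-0.732,0.081,0.158,0,0,0.4415,0.15,-0.732,0.081,0.158,0,0,0.4415,0.15,-0.732,0.081,0.158,0,0,0.4415,0.15]'

```text
time: 2.15
position: [0.549, 0.1705, 0.1303]
tool_rot: [-2.139, -2.299, -0.001]
ft_force: [-0.6, 0.5, 0.3]
grip_width: 0.574
grip_force: 0.0
```

```bash
cat >> h.py <<'E'
def wrist(name):
    from bench import ctrl
    s=ctrl.get_state(); d=ctrl.get_image("wrist")
    T=np.eye(4);T[:3,:3]=R.from_rotvec(s["tool_rot"]).as_matrix();T[:3,3]=s["position"]
    d["T"]=T@d["tool_from_camera"]; np.savez(f"pics/{name}.npz",**d)
    cv2.imwrite(f"pics/{name}.png",cv2.resize(d["pixels"][:,:,::-1],(800,600),interpolation=cv2.INTER_CUBIC))
    return d
E
python3 -c "
from h import *
wrist('w1')
plan(.550,.167,.13,93.8)"
```

```text
t 2.2 pos [0.549  0.1705 0.1304] yaw 94.12 F [0.  0.2 0. ]
shift [-0.0118  0.0024  0.0012] turn [-0.0001 -0.0012  0.0054]
```

View pics/w1.png

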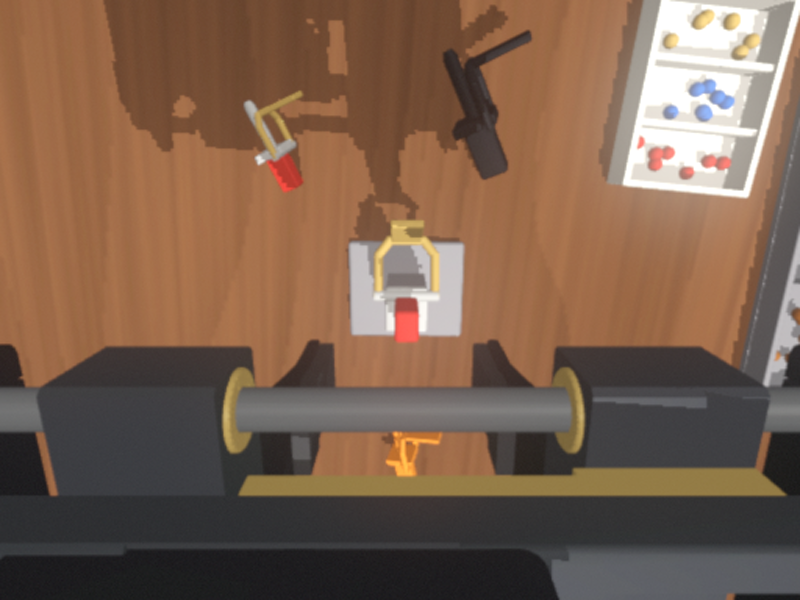

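The wrist view shows the head centred at column 406 (rows 300–341), the ring square on at (407,260), and the foot's edges level, so the tool yaw matches the pin. I'll compare with projections.

```bash
python3 -c "
from h import *
d=dict(np.load('pics/w1.npz'));T=d['T'];k=.64
print(T.round(3))
for n,u,v,z in [('fl',350,242,.006),('fr',463,242,.006),('br',463,335,.006),('bl',350,335,.006),('headtop near edge',406.5,341,.076),('headtop ctr',406.5,331,.076)]: print(n,onz(d,u*k,v*k,z,T))
for y in (.159,.167,.175):
  print(np.array(proj(d,[.55,y,.076],T))/k)
"
```

```text
[[ 0.997 -0.07  -0.019  0.545]
 [ 0.073  0.963  0.261  0.243]
 [-0.001 -0.262  0.965  0.292]
 [ 0.     0.     0.     1.   ]]
fl [0.51649639 0.19550023 0.006     ]
fr [0.58412737 0.20044499 0.006     ]
br [0.59037345 0.14157895 0.006     ]
bl [0.51910786 0.13636104 0.006     ]
headtop near edge [0.55258409 0.16123957 0.076     ]
headtop ctr [0.55220446 0.16629703 0.076     ]
[400.7894461  344.99937731]
[401.9946741  329.28872252]
[403.22212276 313.28841191]
```

```bash
python3 -c "
from h import *
plan(.5505,.167,.0525,94.1)"
```

```text
t 2.2 pos [0.549  0.1705 0.1304] yaw 94.12 F [0.  0.2 0. ]
shift [-0.0123  0.0041  0.2596] turn [-0.0001 -0.0012  0.0004]
```

Request:
jog_arm --moves '[-0.012,0.004,0.04,0,0,0,0.15,-0.012,0.004,0.1,0,0,0,0.15,-0.012,0.004,0.16,0,0,0,0.15,-0.012,0.004,0.21,0,0,0,0.15,-0.012,0.004,0.24,0,0,0,0.15,-0.012,0.004,0.26,0,0,0,0.15,-0.012,0.004,0.26,0,0,0,0.15,-0.012,0.004,0.26,0,0,0,0.15]' --newtons 25

```text
time: 3.2
position: [0.5517, 0.1648, 0.0527]
tool_rot: [2.144, 2.296, 0.002]
ft_force: [0.4, 0.8, -0.4]
grip_width: 0.578
grip_force: 0.0
```

```bash
python3 -c "
from h import *
plan(.5505,.167,.0525,94.1)"
```

```text
t 3.2 pos [0.5517 0.1648 0.0527] yaw 93.91 F [ 0.4  0.8 -0.4]
shift [ 0.0077 -0.0036  0.0007] turn [ 0.001  -0.0004 -0.0031]
```

Request:
jog_arm --moves '[0.007,-0.003,0,0,0,0,0.1,0.007,-0.003,0,0,0,0,-0.3,0.007,-0.003,0,0,0,0,-0.6,0.007,-0.003,0,0,0,0,-0.85,0.007,-0.003,0,0,0,0,-0.9,0.007,-0.003,0,0,0,0,-1,0.007,-0.003,0,0,0,0,-1,0.007,-0.003,0,0,0,0,-1]'

```text
time: 4.2
position: [0.5503, 0.1666, 0.0522]
tool_rot: [2.144, 2.296, 0.0]
ft_force: [0.2, -0.8, -0.2]
grip_width: 0.139
grip_force: 25.0
```

```bash
python3 -c "
from h import *
plan(.5505,.167,.11,94.1)"
```

```text
t 4.2 pos [0.5503 0.1666 0.0522] yaw 93.91 F [ 0.2 -0.8 -0.2]
shift [ 0.0013  0.0007 -0.1926] turn [ 0.0003 -0.     -0.0032]
```

Request:
jog_arm --moves '[0,0,-0.03,0,0,0,-1,0,0,-0.07,0,0,0,-1,0,0,-0.12,0,0,0,-1,0,0,-0.18,0,0,0,-1,0,0,-0.25,0,0,0,-1,0,0,-0.32,0,0,0,-1,0,0,-0.36,0,0,0,-1,0,0,-0.36,0,0,0,-1]'

```text
time: 5.2
position: [0.5509, 0.1669, 0.1615]
tool_rot: [2.144, 2.295, 0.004]
ft_force: [0.3, 0.8, -1.1]
grip_width: 0.135
grip_force: 25.0
```

```bash
python3 -c "
from h import *
plan(.5135,-.036,.160,104)"
```

```text
t 5.2 pos [0.5509 0.1669 0.1615] yaw 93.92 F [ 0.3  0.8 -1.1]
shift [-0.6662 -0.1706  0.0041] turn [ 0.0022 -0.0007 -0.168 ]
```

```bash
python3 -c "
from h import *
plan(.4747,-.0457,.162,104)"
```

```text
t 5.2 pos [0.5509 0.1669 0.1615] yaw 93.92 F [ 0.3  0.8 -1.1]
shift [-0.6896 -0.3018 -0.0029] turn [ 0.0022 -0.0007 -0.168 ]
```

Request:
jog_arm --moves '[-0.08,-0.03,0,0,0,-0.02,-1,-0.22,-0.1,0,0,0,-0.05,-1,-0.37,-0.16,0,0,0,-0.09,-1,-0.51,-0.22,0,0,0,-0.13,-1,-0.62,-0.27,0,0,0,-0.16,-1,-0.69,-0.302,-0.003,0,0,-0.168,-1,-0.69,-0.302,-0.003,0,0,-0.168,-1,-0.69,-0.302,-0.003,0,0,-0.168,-1]'

```text
time: 6.2
position: [0.474, -0.045, 0.1607]
tool_rot: [-1.933, -2.476, -0.0]
ft_force: [-0.4, -0.0, -0.9]
grip_width: 0.134
grip_force: 25.0
```

```bash
python3 -c "
from h import *
wrist('w2')
plan(.5135,-.036,.162,104)"
```

```text
t 6.25 pos [ 0.4741 -0.0448  0.1607] yaw 104.08 F [ 0.9 -0.4 -1.3]
shift [-0.0036  0.1345 -0.0043] turn [-0.0003 -0.0003  0.0014]
```

View pics/w2.png

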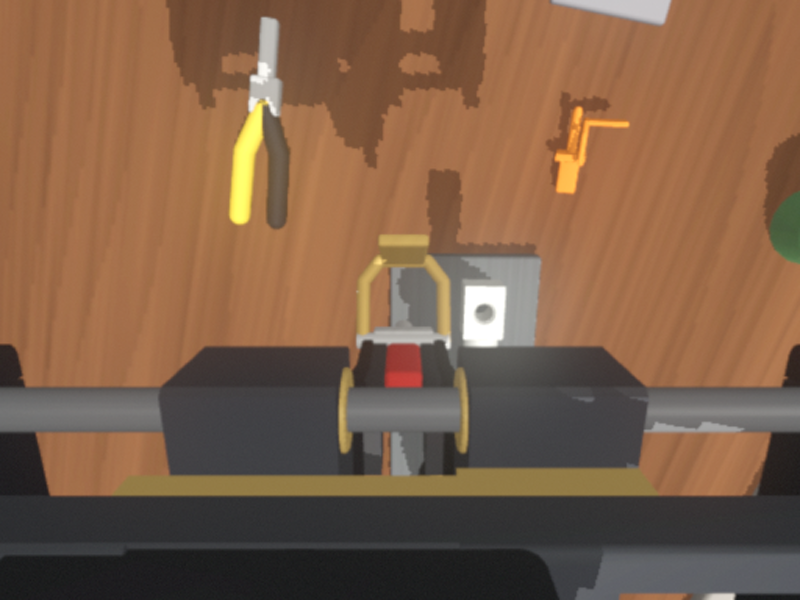

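The hole is at (484.5,314), the bar's end edge at row 281 and its sides at columns 463–506. The ring and head centre on column 403.5, and the hinge rod is near row 340.

```bash
python3 -c "
from h import *
d=dict(np.load('pics/w2.npz'));T=d['T'];k=.64
W=T@np.linalg.inv(d['tool_from_camera'])  # tool in world
tl=lambda p:(W[:3,:3].T@(p-W[:3,3]))*1e3
for n,u,v,z in [('hole',484.5,314,.09),('endL',463.5,281,.09),('endR',505.5,281,.09),('hole',484.5,314,.0885)]:
  p=onz(d,u*k,v*k,z,T);print(n,p.round(4),'tool mm',tl(p).round(2))
to=lambda q:(W@np.r_[np.array(q)/1e3,1])[:3]
for dx in (-2,0,2):
  print(dx,'hinge ends',[np.array(proj(d,to([8+dx,sx,10.2-5]),T))/k for sx in (-17.5,17.5)],'head front top',np.array(proj(d,to([8+dx,0,10.2-34]),T))/k,'shoulder front top',np.array(proj(d,to([12+dx,0,10.2-6]),T))/k)
"
python3 - <<'E'
import sys;sys.path.insert(0,'.')
from h import *
import os;os.chdir('.')
d=dict(np.load('pics/w2.npz'));cv2.imwrite('pics/w2c.png',crop(d,220,140,114,86,7))
E
```

```text
hole [ 0.5157 -0.0358  0.09  ] tool mm [-1.27 42.71 70.64]
endL [ 0.5006 -0.0218  0.09  ] tool mm [15.94 31.46 70.66]
endR [ 0.5209 -0.0167  0.09  ] tool mm [15.97 52.39 70.65]
hole [ 0.516  -0.0362  0.0885] tool mm [-1.75 42.98 72.14]
-2 hinge ends [array([352.49948838, 348.16419218]), array([446.51017952, 348.26674561])] head front top [398.88077512 382.40098608] shoulder front top [399.47956287 339.05451079]
0 hinge ends [array([352.35705354, 343.1231623 ]), array([446.6451033 , 343.22616322])] head front top [398.8741388  376.54130643] shoulder front top [399.47569098 333.92868898]
2 hinge ends [array([352.21377575, 338.052299  ]), array([446.78082556, 338.15575092])] head front top [398.86745587 370.64046994] shoulder front top [399.47179591 328.77218425]
```

View pics/w2c.png

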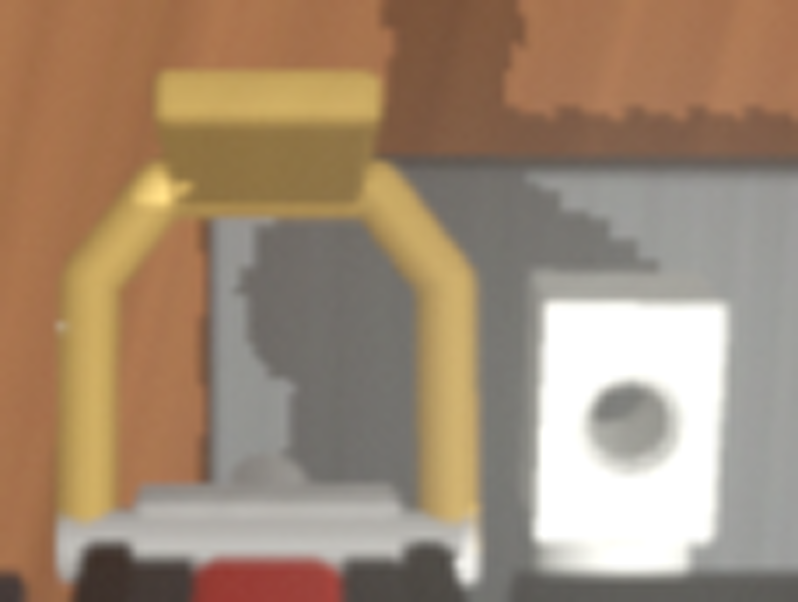

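The pin sits centred in the grip: the shoulder and hinge edges match the prediction to under 0.5 mm. The hole is at tool x −1.4 mm, y +41 mm after allowing for the 1.6 mm camera bias seen on the ring.

Request:
jog_arm --moves '[-0.001,0.02,0,0,0,0,-1,-0.002,0.06,0,0,0,0,-1,-0.003,0.1,0,0,0,0,-1,-0.004,0.13,0,0,0,0,-1,-0.0047,0.1367,0.01,0,0,0,-1,-0.0047,0.1367,0.03,0,0,0,-1,-0.0047,0.1367,0.05,0,0,0,-1,-0.0047,0.1367,0.06,0,0,0,-1]'

```text
time: 7.25
position: [0.5135, -0.0376, 0.1424]
tool_rot: [-1.934, -2.475, 0.001]
ft_force: [0.4, -0.2, -0.7]
grip_width: 0.137
grip_force: 25.0
```

```bash
python3 -c "
from h import *
plan(.4741+.041*.970+.0014*.243,-.0448+.041*.2433-.0014*.970,.1367,104.0)"
```

```text
t 7.25 pos [ 0.5135 -0.0376  0.1424] yaw 103.98 F [ 0.4 -0.2 -0.7]
shift [0.004  0.0034 0.0191] turn [-0.0007 -0.0004 -0.0004]
```

Request:
jog_arm --moves '[0.004,0.003,0,0,0,0,-1,0.004,0.003,0.004,0,0,0,-1,0.004,0.003,0.008,0,0,0,-1,0.004,0.003,0.012,0,0,0,-1,0.004,0.003,0.016,0,0,0,-1,0.004,0.003,0.02,0,0,0,-1,0.004,0.003,0.025,0,0,0,-1,0.004,0.003,0.03,0,0,0,-1]'

```text
time: 8.25
position: [0.5147, -0.0361, 0.1339]
tool_rot: [1.934, 2.475, 0.0]
ft_force: [-1.0, 0.6, -0.9]
grip_width: 0.138
grip_force: 25.0
```

```bash
python3 -c "
from h import *
plan(.5142,-.0362,.128,104.0)"
```

```text
t 8.25 pos [ 0.5147 -0.0361  0.1339] yaw 103.99 F [-1.   0.6 -0.9]
shift [ 0.0002 -0.0016  0.0198] turn [ 0.0001 -0.     -0.0001]
```

Request:
jog_arm --moves '[0,-0.001,0.003,0,0,0,-1,0,-0.001,0.006,0,0,0,-1,0,-0.001,0.009,0,0,0,-1,0,-0.001,0.012,0,0,0,-1,0,-0.001,0.015,0,0,0,-1,0,-0.001,0.018,0,0,0,-1,0,-0.001,0.02,0,0,0,-1,0,-0.001,0.02,0,0,0,-1]'

```text
time: 9.25
position: [0.5144, -0.0362, 0.128]
tool_rot: [-1.934, -2.475, -0.0]
ft_force: [-0.5, 0.3, -0.4]
grip_width: 0.136
grip_force: 25.0
```

```bash
python3 -c "
from h import *
plan(.5142,-.0362,.128,104.0)"
```

```text
t 9.25 pos [ 0.5144 -0.0362  0.128 ] yaw 103.99 F [-0.5  0.3 -0.4]
shift [ 0.0001 -0.0005  0.    ] turn [-0.     -0.     -0.0001]
```

Request:
jog_arm --moves '[0,0,0.004,0,0,0,-1,0,0,0.009,0,0,0,-1,0,0,0.014,0,0,0,-1,0,0,0.019,0,0,0,-1,0,0,0.024,0,0,0,-1,0,0,0.029,0,0,0,-1,0,0,0.033,0,0,0,-1,0,0,0.033,0,0,0,-1]'

```text
time: 10.25
position: [0.5143, -0.0362, 0.1181]
tool_rot: [-1.934, -2.475, 0.0]
ft_force: [0.5, -0.3, -0.9]
grip_width: 0.131
grip_force: 25.0
```

Request:
jog_arm --moves '[0,0,0.004,0,0,0,-1,0,0,0.009,0,0,0,-1,0,0,0.014,0,0,0,-1,0,0,0.019,0,0,0,-1,0,0,0.024,0,0,0,-1,0,0,0.029,0,0,0,-1,0,0,0.033,0,0,0,-1,0,0,0.033,0,0,0,-1]'

```text
time: 11.25
position: [0.5143, -0.0362, 0.1081]
tool_rot: [-1.934, -2.475, 0.0]
ft_force: [0.1, 0.5, -1.5]
grip_width: 0.138
grip_force: 25.0
```

Only about 8 mm remains. I'll creep down to contact.

Request:
jog_arm --moves '[0,0,0.003,0,0,0,-1,0,0,0.006,0,0,0,-1,0,0,0.01,0,0,0,-1,0,0,0.013,0,0,0,-1,0,0,0.016,0,0,0,-1,0,0,0.019,0,0,0,-1,0,0,0.021,0,0,0,-1,0,0,0.021,0,0,0,-1]'

```text
time: 12.25
position: [0.5143, -0.0362, 0.1019]
tool_rot: [-1.934, -2.475, 0.0]
ft_force: [-0.1, 0.4, -1.5]
grip_width: 0.138
grip_force: 25.0
```

Request:
jog_arm --moves '[0,0,0.001,0,0,0,-1,0,0,0.002,0,0,0,-1,0,0,0.003,0,0,0,-1,0,0,0.004,0,0,0,-1,0,0,0.005,0,0,0,-1,0,0,0.006,0,0,0,-1,0,0,0.007,0,0,0,-1,0,0,0.007,0,0,0,-1]'

```text
time: 13.25
position: [0.5144, -0.0362, 0.1001]
tool_rot: [-1.934, -2.475, -0.0]
ft_force: [-1.8, -0.8, 1.6]
grip_width: 0.135
grip_force: 25.0
```

Request:
jog_arm --moves '[0,0,0.001,0,0,0,-1,0,0,0.002,0,0,0,-1,0,0,0.003,0,0,0,-1,0,0,0.003,0,0,0,-1,0,0,0.003,0,0,0,-1,0,0,0.003,0,0,0,-1,0,0,0.003,0,0,0,-1,0,0,0.003,0,0,0,-1]'

```text
time: 14.25
position: [0.5145, -0.0362, 0.1001]
tool_rot: [-1.934, -2.475, -0.001]
ft_force: [-3.9, -0.9, 8.5]
grip_width: 0.136
grip_force: 25.0
```

Run:
```python
from h import *
from bench import ctrl
w=wrist('w3');s=ctrl.get_image("side");t=ctrl.get_image("top")
np.savez("pics/side3.npz",**s)
im=np.hstack([crop(w,180,110,156,120,3)[:300],cv2.resize(crop(s,235,120,70,64,5),(328,300))])
cv2.imwrite("pics/c3.png",im);print(im.shape)
plan(.5143,-.0362,.1,104)
```

```text
(300, 796, 3)
t 14.4 pos [ 0.5145 -0.0362  0.1001] yaw 103.99 F [-4.  -0.1  8.7]
shift [ 0.0002 -0.0005  0.0003] turn [ 0.0002 -0.0006 -0.0002]
```

View pics/c3.png

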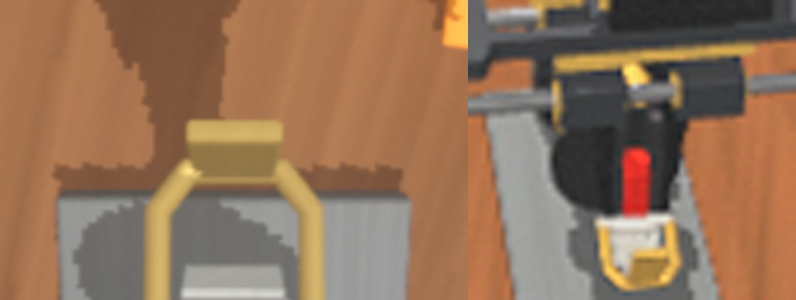

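The pin is seated: there's a firm stop at TCP z 0.1001 with about 9 N, and the ring is still open past the bar's end (tab at (640,265) in the side crop). Now I'll unload, release and lift.

Request:
jog_arm --moves '[0,0,-0.004,0,0,0,-1,0,0,-0.004,0,0,0,-0.6,0,0,-0.004,0,0,0,-0.4,0,0,-0.004,0,0,0,-0.3,0,0,-0.004,0,0,0,-0.3,0,0,-0.02,0,0,0,-0.3,0,0,-0.06,0,0,0,-0.3,0,0,-0.1,0,0,0,-0.3]'

```text
time: 15.4
position: [0.5147, -0.0362, 0.1301]
tool_rot: [1.934, 2.475, 0.001]
ft_force: [-0.1, -0.5, 0.0]
grip_width: 0.35
grip_force: 0.0
```

Request:
jog_arm --moves '[0,0,-0.05,0,0,0,-0.3,0,0,-0.09,0,0,0,-0.3,0.02,0,-0.1,0,0,0,-0.3,0.06,0,-0.1,0,0,0,-0.5,0.1,0,-0.1,0,0,0,-0.8,0.143,0,-0.1,0,0,0,-1,0.143,0,-0.1,0,0,0,-1,0.143,0,-0.1,0,0,0,-1]'

```text
time: 16.4
position: [0.504, 0.0052, 0.1589]
tool_rot: [1.934, 2.475, -0.0]
ft_force: [-0.6, 0.1, -0.3]
grip_width: 0.013
grip_force: 0.0
```

Run:
```python
from h import *
from bench import ctrl
w=wrist('w4');s=ctrl.get_image("side")
np.savez("pics/side4.npz",**s)
im=np.hstack([crop(w,180,110,156,120,3)[:360],cv2.resize(crop(s,235,120,60,66,5),(328,360))])
cv2.imwrite("pics/c4.png",im)
c,k=np.cos(np.radians(104)),np.sin(np.radians(104))
plan(.5143+.043*c,-.0362+.043*k,.12,104)
```

```text
t 16.5 pos [0.5041 0.0049 0.159 ] yaw 103.94 F [-0.5 -0.7 -0.3]
shift [ 0.0023 -0.0002  0.1299] turn [ 0.0001  0.0002 -0.0009]
```

View pics/c4.png

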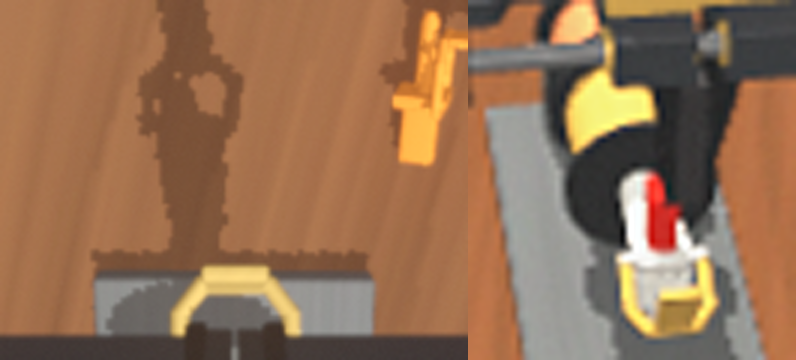

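The ring is open with its tab under the closed fingertips: tab at (237,278) in the wrist crop and (678,310) in the side crop. The pin sits upright on the bar. Pushing the tab straight down.

Request:
jog_arm --moves '[0.0023,0,0.03,0,0,0,-1,0.0023,0,0.07,0,0,0,-1,0.0023,0,0.11,0,0,0,-1,0.0023,0,0.13,0,0,0,-1,0.0023,0,0.145,0,0,0,-1,0.0023,0,0.16,0,0,0,-1,0.0023,0,0.17,0,0,0,-1,0.0023,0,0.17,0,0,0,-1]'

```text
time: 17.5
position: [0.504, 0.0066, 0.1082]
tool_rot: [-1.934, -2.476, -0.001]
ft_force: [-0.7, 1.7, 1.8]
grip_width: 0.003
grip_force: 0.8
```

Request:
jog_arm --moves '[0,0,0.006,0,0,0,-1,0,0,0.012,0,0,0,-1,0,0,0.018,0,0,0,-1,0,0,0.024,0,0,0,-1,0,0,0.03,0,0,0,-1,0,0,0.036,0,0,0,-1,0,0,0.042,0,0,0,-1,0,0,0.045,0,0,0,-1]'

```text
time: 18.5
position: [0.5038, 0.006, 0.0943]
tool_rot: [1.934, 2.475, -0.0]
ft_force: [0.4, 1.6, 2.4]
grip_width: 0.008
grip_force: 0.9
```

Run:
```python
from h import *
c,k=np.cos(np.radians(104)),np.sin(np.radians(104))
plan(.5143+.043*c,-.0362+.043*k,.067,104)
```

```text
t 18.5 pos [0.5038 0.006  0.0943] yaw 103.99 F [0.4 1.6 2.4]
shift [-0.0016 -0.0002  0.0911] turn [-0.      0.0001 -0.0002]
```

Contact at 2–3 N and the ring is turning. Continuing down.

Request:
jog_arm --moves '[0,0,0.006,0,0,0,-1,0,0,0.012,0,0,0,-1,0,0,0.018,0,0,0,-1,0,0,0.024,0,0,0,-1,0,0,0.03,0,0,0,-1,0,0,0.036,0,0,0,-1,0,0,0.042,0,0,0,-1,0,0,0.045,0,0,0,-1]'

```text
time: 19.5
position: [0.504, 0.0058, 0.0809]
tool_rot: [1.934, 2.475, -0.0]
ft_force: [1.1, -2.2, 3.3]
grip_width: 0.006
grip_force: 1.4
```

Request:
jog_arm --moves '[0,0,0.006,0,0,0,-1,0,0,0.012,0,0,0,-1,0,0,0.018,0,0,0,-1,0,0,0.024,0,0,0,-1,0,0,0.03,0,0,0,-1,0,0,0.036,0,0,0,-1,0,0,0.04,0,0,0,-1,0,0,0.04,0,0,0,-1]'

```text
time: 20.5
position: [0.5046, 0.005, 0.0694]
tool_rot: [1.934, 2.473, 0.0]
ft_force: [0.5, -5.0, 6.3]
grip_width: 0.001
grip_force: 3.1
```

Request:
jog_arm --moves '[0,0,0.002,0,0,0,-1,0,0,0.004,0,0,0,-1,0,0,0.006,0,0,0,-1,0,0,0.008,0,0,0,-1,0,0,0.009,0,0,0,-1,0,0,0.009,0,0,0,-1,0,0,0.009,0,0,0,-1,0,0,0.009,0,0,0,-1]'

```text
time: 21.5
position: [0.5052, 0.0036, 0.0675]
tool_rot: [1.934, 2.471, -0.0]
ft_force: [1.2, -7.6, 10.4]
grip_width: 0.001
grip_force: 5.2
```

Force has a −y component, so I'll look before pushing on.

Run:
```python
from h import *
from bench import ctrl
w=wrist('w5');s=ctrl.get_image("side")
im=np.hstack([crop(w,180,110,156,120,3)[:360],cv2.resize(crop(s,235,120,60,66,5),(328,360))])
cv2.imwrite("pics/c5.png",im)
st=ctrl.get_state();print(st["ft_force"],st["torque"],st["position"])
```

```text
[ 0.01926718 -7.90078399 10.01529508] [-1.95873581 -0.08444456 -0.00335103] [0.50525158 0.00362608 0.06753789]
```

View pics/c5.png

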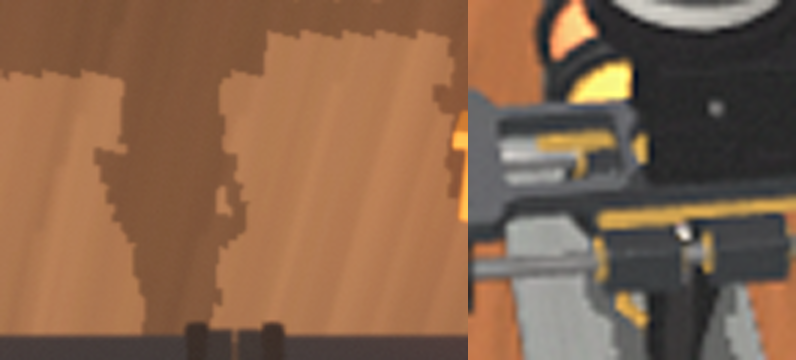

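The gripper hides the tab. The sideways force fits friction from the tab's end sliding inward. I'll back off to clear the drag, then press again and compare the stop height.

Request:
jog_arm --moves '[0,0,-0.02,0,0,0,-1,0,0,-0.03,0,0,0,-1,0,0,-0.03,0,0,0,-1,0,0,-0.02,0,0,0,-1,0,0,-0.01,0,0,0,-1,0,0,-0.005,0,0,0,-1,0,0,-0.005,0,0,0,-1,0,0,-0.005,0,0,0,-1]'

```text
time: 22.6
position: [0.5041, 0.0057, 0.068]
tool_rot: [1.934, 2.475, 0.0]
ft_force: [0.2, -2.6, 2.8]
grip_width: -0.0
grip_force: 1.5
```

Request:
jog_arm --moves '[0,0,0.001,0,0,0,-1,0,0,0.002,0,0,0,-1,0,0,0.004,0,0,0,-1,0,0,0.006,0,0,0,-1,0,0,0.007,0,0,0,-1,0,0,0.007,0,0,0,-1,0,0,0.007,0,0,0,-1,0,0,0.007,0,0,0,-1]'

```text
time: 23.6
position: [0.5047, 0.0047, 0.0666]
tool_rot: [1.934, 2.473, 0.0]
ft_force: [-0.9, -5.1, 8.0]
grip_width: 0.006
grip_force: 4.1
```

Request:
jog_arm --moves '[0,0,-0.05,0,0,0,-1,0,0,-0.12,0,0,0,-1,0,0,-0.2,0,0,0,-1,0.02,0,-0.28,0,0,0,-1,0.1,0,-0.3,0,0,0,-1,0.2,0,-0.3,0,0,0,-1,0.24,0,-0.3,0,0,0,-1,0.24,0,-0.3,0,0,0,-1]'

```text
time: 24.6
position: [0.4861, 0.0767, 0.1556]
tool_rot: [-1.932, -2.477, 0.0]
ft_force: [0.9, -0.9, -0.7]
grip_width: 0.008
grip_force: 0.0
```

Run:
```python
from h import *
from bench import ctrl
s=ctrl.get_image("side");t=ctrl.get_image("top")
np.savez("pics/side6.npz",**s);np.savez("pics/top6.npz",**t)
im=np.hstack([crop(s,245,130,50,60,8),crop(t,290,185,50,60,8)])
cv2.imwrite("pics/c6.png",im)
plan(.5,0,.15,104)
```

```text
t 24.7 pos [0.4865 0.075  0.1556] yaw 103.94 F [-0.4  0.8 -0.6]
shift [-0.2533 -0.0167  0.0188] turn [-0.0002  0.0004 -0.001 ]
```

View pics/c6.png

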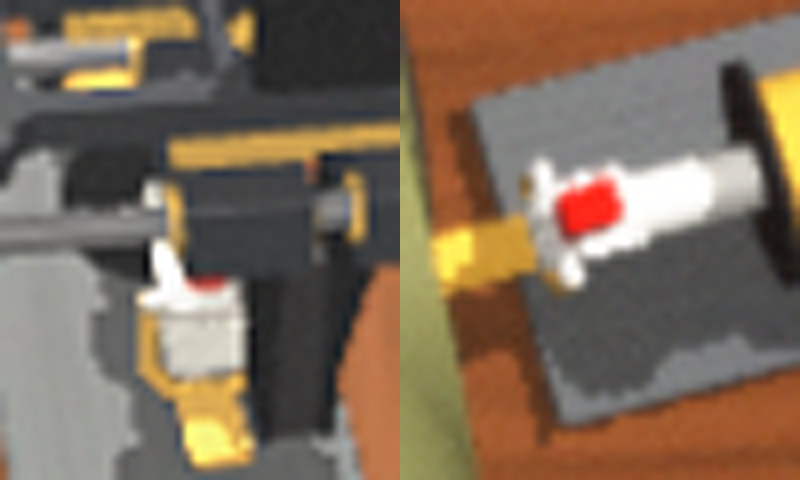

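In the top view the ring is down past the bar end, with the tab running from (535,243) to about (432,264). In the side view the tab's end is near row 465. I'll compare with projections for several ring angles.

```bash
python3 - <<'E'
from h import *
s=dict(np.load("pics/side6.npz"));t=dict(np.load("pics/top6.npz"))
a=np.radians(14);Ry=np.array([-np.sin(a),np.cos(a),0]);Rx=np.array([np.cos(a),np.sin(a),0]);O=np.array([.5143,-.0362,.09])
pt=lambda x,y,z:O+Rx*x/1e3+Ry*y/1e3+np.array([0,0,z/1e3])
S=lambda p:((np.array(proj(s,p))-[245,130]+.4)*8).round(0)
Tt=lambda p:((np.array(proj(t,p))-[290,185]+.4)*8+[400,0]).round(0)
for n,p in [("headtop",pt(0,0,34)),("hingeL",pt(-17,8,5)),("hingeR",pt(17,8,5)),("barend bottom",pt(0,14,-16)),("shoulder front",pt(0,12,6))]: print(n,"S",S(p),"T",Tt(p))
for th in (0,.1,.2,.3,.5):
  f=lambda r,q,x=0:pt(x,8+r*np.sin(th)+q*np.cos(th),5-r*np.cos(th)+q*np.sin(th))
  print(th,"tab end L,R upper","S",S(f(28,32,-8)),S(f(28,32,8)),"T",Tt(f(28,32,-8)),Tt(f(28,32,8)),"tab root T",Tt(f(28,2,-8)),Tt(f(28,2,8)),"S",S(f(28,2)))
E
python3 - <<'E'
E
```

```text
headtop S [199. 189.] T [594. 204.]
hingeL S [264. 288.] T [574. 284.]
hingeR S [136. 298.] T [539. 164.]
barend bottom S [201. 367.] T [530. 238.]
shoulder front S [203. 300.] T [542. 228.]
0 tab end L,R upper S [245. 451.] [185. 456.] T [446. 294.] [430. 238.] tab root T [550. 265.] [534. 210.] S [198. 376.]
0.1 tab end L,R upper S [247. 448.] [187. 453.] T [437. 295.] [422. 240.] tab root T [541. 268.] [525. 212.] S [199. 382.]
0.2 tab end L,R upper S [249. 445.] [189. 450.] T [430. 296.] [414. 240.] tab root T [531. 270.] [515. 215.] S [201. 388.]
0.3 tab end L,R upper S [251. 439.] [190. 444.] T [424. 297.] [408. 241.] tab root T [522. 272.] [506. 217.] S [203. 392.]
0.5 tab end L,R upper S [254. 424.] [193. 429.] T [416. 297.] [400. 240.] tab root T [505. 276.] [489. 221.] S [206. 398.]
```

The tab edges match ring ≈ 0 within pixel accuracy, and the head still matches home. I'll do one fresh confirming touch from above to make sure it's on its stop.

Run:
```python
from h import *
c,k=np.cos(np.radians(104)),np.sin(np.radians(104))
plan(.5143+.041*c,-.0362+.041*k,.075,104)
```

```text
t 24.7 pos [0.4865 0.075  0.1556] yaw 103.94 F [-0.4  0.8 -0.6]
shift [-0.2451  0.0004  0.2688] turn [-0.0002  0.0004 -0.001 ]
```

Request:
jog_arm --moves '[-0.08,0,0,0,0,0,-1,-0.18,0,0,0,0,0,-1,-0.243,0,0.02,0,0,0,-1,-0.243,0,0.1,0,0,0,-1,-0.243,0,0.18,0,0,0,-1,-0.243,0,0.24,0,0,0,-1,-0.243,0,0.268,0,0,0,-1,-0.243,0,0.268,0,0,0,-1]'

```text
time: 25.7
position: [0.5039, 0.0044, 0.075]
tool_rot: [-1.936, -2.474, 0.001]
ft_force: [-0.7, 0.2, 0.4]
grip_width: 0.005
grip_force: 0.0
```

Request:
jog_arm --moves '[0,0,0.004,0,0,0,-1,0,0,0.008,0,0,0,-1,0,0,0.012,0,0,0,-1,0,0,0.016,0,0,0,-1,0,0,0.02,0,0,0,-1,0,0,0.022,0,0,0,-1,0,0,0.022,0,0,0,-1,0,0,0.022,0,0,0,-1]'

```text
time: 26.7
position: [0.5042, 0.0051, 0.0687]
tool_rot: [1.934, 2.475, 0.0]
ft_force: [-0.8, -0.5, 1.2]
grip_width: 0.005
grip_force: 0.4
```

Request:
jog_arm --moves '[0,0,0.001,0,0,0,-1,0,0,0.002,0,0,0,-1,0,0,0.003,0,0,0,-1,0,0,0.004,0,0,0,-1,0,0,0.005,0,0,0,-1,0,0,0.006,0,0,0,-1,0,0,0.007,0,0,0,-1,0,0,0.007,0,0,0,-1]'

```text
time: 27.7
position: [0.5045, 0.0048, 0.067]
tool_rot: [1.934, 2.475, 0.0]
ft_force: [0.7, -3.3, 5.3]
grip_width: 0.009
grip_force: 2.5
```

Request:
jog_arm --moves '[0,0,0.001,0,0,0,-1,0,0,0.002,0,0,0,-1,0,0,0.003,0,0,0,-1,0,0,0.004,0,0,0,-1,0,0,0.005,0,0,0,-1,0,0,0.005,0,0,0,-1,0,0,0.005,0,0,0,-1,0,0,0.005,0,0,0,-1]'

```text
time: 28.7
position: [0.5049, 0.0041, 0.066]
tool_rot: [1.934, 2.473, 0.0]
ft_force: [-0.1, -4.3, 8.4]
grip_width: 0.006
grip_force: 4.2
```

Request:
jog_arm --moves '[0,0,0.001,0,0,0,-1,0,0,0.002,0,0,0,-1,0,0,0.003,0,0,0,-1,0,0,0.004,0,0,0,-1,0,0,0.004,0,0,0,-1,0,0,0.004,0,0,0,-1,0,0,0.004,0,0,0,-1,0,0,0.004,0,0,0,-1]'

```text
time: 29.7
position: [0.5053, 0.0033, 0.0652]
tool_rot: [1.934, 2.472, 0.0]
ft_force: [-0.6, -6.6, 9.6]
grip_width: 0.003
grip_force: 5.3
```

Force is well above what the hinge needs (≈0.3 N·m against 0.08), so the ring is on its stop. The remaining give is the pin tipping in its clearance. I'll lift off, then gently touch the head's top to check it's still home.

Request:
jog_arm --moves '[0,0,-0.01,0,0,0,-1,0,0,-0.03,0,0,0,-1,0,0,-0.09,0,0,0,-1,0,0,-0.17,0,0,0,-1,0,0,-0.26,0,0,0,-1,0,0,-0.33,0,0,0,-1,0,0,-0.33,0,0,0,-1,0,0,-0.33,0,0,0,-1]'

```text
time: 30.7
position: [0.5032, 0.0057, 0.1617]
tool_rot: [-1.933, -2.475, 0.002]
ft_force: [-0.9, 0.4, -1.1]
grip_width: 0.004
grip_force: 0.0
```

Run:
```python
from h import *
plan(.5143,-.0362,.128,104)
```

```text
t 30.7 pos [0.5032 0.0057 0.1617] yaw 104.03 F [-0.9  0.4 -1.1]
shift [-0.1446  0.0022  0.1123] turn [-0.0017 -0.0006  0.0005]
```

Request:
jog_arm --moves '[-0.04,0,0,0,0,0,-1,-0.1,0,0,0,0,0,-1,-0.143,0.002,0,0,0,0,-1,-0.143,0.002,0.04,0,0,0,-1,-0.143,0.002,0.08,0,0,0,-1,-0.143,0.002,0.105,0,0,0,-1,-0.143,0.002,0.112,0,0,0,-1,-0.143,0.002,0.112,0,0,0,-1]'

```text
time: 31.7
position: [0.515, -0.036, 0.1292]
tool_rot: [-1.934, -2.476, -0.0]
ft_force: [0.2, 0.6, 0.3]
grip_width: 0.005
grip_force: 0.0
```

Request:
jog_arm --moves '[0,0,0.002,0,0,0,-1,0,0,0.004,0,0,0,-1,0,0,0.006,0,0,0,-1,0,0,0.008,0,0,0,-1,0,0,0.01,0,0,0,-1,0,0,0.011,0,0,0,-1,0,0,0.011,0,0,0,-1,0,0,0.011,0,0,0,-1]'

```text
time: 32.7
position: [0.5151, -0.0363, 0.126]
tool_rot: [1.934, 2.475, 0.0]
ft_force: [-0.7, -1.0, -0.2]
grip_width: 0.004
grip_force: 0.0
```

Request:
jog_arm --moves '[0,0,0.001,0,0,0,-1,0,0,0.002,0,0,0,-1,0,0,0.003,0,0,0,-1,0,0,0.004,0,0,0,-1,0,0,0.005,0,0,0,-1,0,0,0.005,0,0,0,-1,0,0,0.005,0,0,0,-1,0,0,0.005,0,0,0,-1]'

```text
time: 33.7
position: [0.515, -0.0363, 0.1245]
tool_rot: [1.934, 2.475, 0.0]
ft_force: [-0.0, 0.2, 0.8]
grip_width: 0.003
grip_force: 0.1
```

Request:
jog_arm --moves '[0,0,0.001,0,0,0,-1,0,0,0.002,0,0,0,-1,0,0,0.003,0,0,0,-1,0,0,0.003,0,0,0,-1,0,0,0.003,0,0,0,-1,0,0,0.003,0,0,0,-1,0,0,0.003,0,0,0,-1,0,0,0.003,0,0,0,-1]'

```text
time: 34.7
position: [0.5154, -0.0362, 0.1244]
tool_rot: [1.934, 2.475, 0.001]
ft_force: [-1.7, 0.4, 6.4]
grip_width: 0.004
grip_force: 3.2
```

Head top gives a stiff stop at 0.1244, where 0.124 is expected, so the pin is home. I'll retract clear and check the ring numerically.

Request:
jog_arm --moves '[0,0,-0.01,0,0,0,-1,0,0,-0.06,0,0,0,-1,0,0,-0.15,0,0,0,-1,0,0,-0.25,0,0,0,-1,0.1,0,-0.35,0,0,0,-1,0.28,0,-0.42,0,0,0,-1,0.46,0,-0.45,0,0,0,-1,0.6,0,-0.45,0,0,0,-1]'

```text
time: 35.7
position: [0.4713, 0.1409, 0.2606]
tool_rot: [1.932, 2.476, 0.005]
ft_force: [0.7, -0.1, -0.1]
grip_width: 0.008
grip_force: 0.0
```

Request:
jog_arm --moves '[0.15,0,0,0,0,0,-1,0.35,0,0,0,0,0,-1,0.5,0,0,0,0,0,-1,0.6,0,0,0,0,0,-1,0.6,0,0,0,0,0,-1,0.6,0,0,0,0,0,-1,0.6,0,0,0,0,0,-1,0.6,0,0,0,0,0,-1]'

```text
time: 36.7
position: [0.4285, 0.3121, 0.2588]
tool_rot: [1.937, 2.474, 0.001]
ft_force: [0.2, -0.8, -0.4]
grip_width: 0.006
grip_force: 0.0
```

Run:
```python
from h import *
from bench import ctrl
a=np.radians(14);Ry=np.array([-np.sin(a),np.cos(a),0]);Rx=np.array([np.cos(a),np.sin(a),0]);O=np.array([.5143,-.0362,.09])
pt=lambda x,y,z:O+Rx*x/1e3+Ry*y/1e3+np.array([0,0,z/1e3])
t=ctrl.get_image("top"); s=ctrl.get_image("side")
for n,d in (("top",t),("side",s)):
    h=cv2.cvtColor(d["pixels"],cv2.COLOR_RGB2HSV)
    u,v=map(int,proj(d,pt(0,25,-20)))
    m=cv2.inRange(h,(17,110,90),(32,255,255)); k=np.zeros_like(m); k[v-14:v+15,u-14:u+15]=1
    ys,xs=np.nonzero(m*k); r=cv2.inRange(h,(0,150,90),(6,255,255))|cv2.inRange(h,(176,150,90),(180,255,255))
    uh,vh=map(int,proj(d,pt(0,0,34))); kr=np.zeros_like(m);kr[vh-8:vh+9,uh-8:uh+9]=1
    yr,xr=np.nonzero(r*kr)
    print(n,"tab bbox",xs.min(),xs.max(),ys.min(),ys.max(),"red ctr",xr.mean().round(1),yr.mean().round(1),"pred headtop",np.round(proj(d,pt(0,0,34)),1))
    for th in (0,.1,.2):
        f=lambda r,q,x=0:pt(x,8+r*np.sin(th)+q*np.cos(th),5-r*np.cos(th)+q*np.sin(th))
        c=np.array([proj(d,f(rr,32,x)) for rr in (28,32) for x in (-8,8)]); print(th,"tab end u",c[:,0].round(1),"v",c[:,1].round(1))
print(ctrl.get_state()["position"])
```

```text
top tab bbox 293 309 212 221 red ctr 313.1 210.7 pred headtop [313.8 210.1]
0 tab end u [295.4 293.4 295.3 293.3] v [221.3 214.4 221.5 214.6]
0.1 tab end u [294.3 292.3 294.  292.1] v [221.5 214.6 221.7 214.8]
0.2 tab end u [293.3 291.4 292.9 291. ] v [221.6 214.7 221.9 214.9]
side tab bbox 262 284 168 190 red ctr 270.4 156.2 pred headtop [269.5 153.2]
0 tab end u [275.2 267.7 275.1 267.7] v [185.9 186.6 187.3 187.9]
0.1 tab end u [275.5 268.  275.4 267.9] v [185.6 186.3 187.1 187.8]
0.2 tab end u [275.8 268.2 275.7 268.2] v [185.2 185.8 186.8 187.4]
[0.42826334 0.31246027 0.25872206]
```

```bash
python3 -c "
from bench import ctrl
print(ctrl.close_job())"
```

```text
the job is handed in; nothing more can be done
None
```

I handed the job in: the linchpin is fully home in the axle's cross hole, its ring is swung closed over the axle's end (closed to within what the cameras can resolve), and the gripper is clear, at about 37 s on the robot's clock.

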